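# Lock the lid of a finds crate

## Task

Lock the lid of the finds crate for the store: press the sprung plunger on the lid down until it meets its stop, and while it is held down sweep the keeper bar fully home so that it traps the plunger down, then let go. Do not force the lock, and leave the pottery and the brush lying on and around the crate where they are.

Things in the scene. Friction and masses are not known exactly. Their poses are not given: they have to be found in the camera images.
- lock_deck (a point): Centre of the flat top (deck) of the lock: an aluminium block 84 x 112 mm (x by y of this frame), 34 mm high, on the lid of a closed grey plastic crate (lid 212 x 312 mm, its top 130 mm above the table). The crate is heavy and does not move. z is up; +y is the way the keeper slides home, along the crate's long side.
- plunger_top (a point): Centre of the plunger's top face: a flat steel head 36 x 70 mm (x by y of lock_deck), 8 mm thick, on a stem over the middle of the deck. Up, its top is 26 mm above the deck. It goes straight down against a spring (4 N at the top, 0.35 N more per mm) and pops up when let go. Press it about 18 mm to the -y side of its centre, clear of the keeper bar.
- keeper_bar (a point): Middle of the keeper's crossbar: a round dark steel bar 9 mm thick, 66 mm long along x of lock_deck, 34 mm above the deck, on two legs that straddle the plunger's head, so that it spans over the head. At joint 0 it is 8 mm to the +y side of the plunger's centre. A finger pressing the head on the bar's -y side can be swept to +y, still pressing, and takes the bar along.
- keeper (a joint): Slide of the keeper along +y of lock_deck, m; about 2 N of friction, stays where left. Starts at 0 to 0.005; fully home is the end stop at 0.022. Inside the block its tongue runs against the plunger's flank at about 0.008 unless the plunger is down at its stop; then it passes over the plunger's shoulder. More than 50 N on keeper or plunger damages the lock.
- plunger (a joint): How far the plunger is pressed down, m; 0 is up. Its rigid stop, set by a collar inside, lies anywhere from 0.009 to 0.017, different each time and unseen: it must be felt (the spring alone gives 7 to 10 N there, at the stop the force shoots up). The keeper passes only within about 2 mm of that stop. Trapped and let go, the plunger rises about 2.5 mm to rest against the keeper.
- sherd_lid_mid (a point): Centre of a loose flat pottery sherd, about 50 mm across and 10 mm thick, lying on the lid, some 110 mm to the +y side of the lock's middle. Leave it alone.
- sherd_table_mid (a point): Centre of a loose flat pottery sherd, about 70 mm across and 12 mm thick, on the table beyond the crate's far long side. Leave it alone.
- bowl_mid (a point): Centre, half-way up, of a loose terracotta bowl 110 mm across and 50 mm high on the table past the +y end of the crate. Leave it alone.
- brush_grip (a point): Grip of a loose hand brush, about 200 mm long and under 30 mm high, lying on the table past the -y end of the crate. Leave it alone.

How it is judged:
By the outcome, as a careful person would: the job done as asked, in the order asked, and still so for the second after the job is handed in, with the robot touching nothing.
It also fails if it takes over 29 s, if anything falls off the work surface, if the arm or the gripper's body presses on something with over 40 N, if the wrist force passes 120 N, or if a joint passes its speed limit or range.

## Robot

A 6-joint arm with a two-finger parallel gripper is mounted at the origin on the work surface. World frame = base frame: x ahead of the robot, y to its left, z up, the work surface at z = 0. Lengths are in m, angles in rad, forces in N, time in s.
With the tool pointing down it reaches from about 0.325 to 1 m from the base axis. Payload 5.1 kg.
Tool frame: the origin (TCP) lies at the centre of the arm's flange, where the gripper is bolted on; the fingertips stand 173 mm ahead of it and the grasp point (between the pads) lies 155 mm ahead of it; z points along the fingers, y is the direction in which the jaws open and shut (so a half turn about z gives the same grasp; the last joint's range is limited). The gripper opens to 85 mm and grips with 20 to 120 N. Pads are 22 mm wide; open, the fingers measure 114 mm over their backs; the gripper's body (76 mm by 85 mm) begins 54 mm behind the grasp point. The pads swing forward as they close: fully open they stand 13 mm farther back than shut.
Start: joints at [1.208, 0.124, 1.65, -0, 1.367, -0.083], TCP at [0.18, 0.625, 0.405] pointing down, gripper open.
Joint ranges: [-2.61, 2.61], [-1.02, 2.33], [0.03, 2.71], [-1.35, 4.49], [0.32, 2.68], [-2.91, 2.91]. Speed limits (rad/s): [2.57, 2.57, 3.14, 3.14, 3.14, 3.14].

## Interface

Orientations are given as a unit quaternion [w, x, y, z].
In Python, from bench import manip, eyes, workorder gives the robot as it stands.
- The arm moves only by the tool carry_out, never from a script. Its argument "steps" is a list of rows, each a list of 6 numbers: the shift along the tool's x, y, z as a fraction of full scale, then the turn, a rotation vector about the tool's x, y, z as a fraction of full scale. A call has 1 to 5 rows; each row is the pose to reach, as a shift and turn from the pose commanded when the call began, along the tool's axes at that moment; what a row does not reach only later rows make up. Full scale, the value 1, is 100 mm for a shift and pi/4 rad for a turn. A row lasts 1/10 s, in which the tool goes at most 50 mm and 8.59 degrees, less where a joint would pass 70% of its speed; a pose out of reach is approached as far as the arm can. A call with a number of a shift or a turn outside -1 to 1 is refused whole. A call with a gripper value outside its range is refused whole. "gripper" is the closure, from -1 (fully open) to 1 (shut), set as the call begins (left out, the last holds). The fingers move at their own pace and stop on an object; the grip force is fixed at half the most. Time passes only in rows, so rows that repeat a pose let the fingers close. It gives the time, the measured TCP pose, the force and the opening at its end, in the units of the state.
- manip.state(): the state, without advancing time (a new reading comes with each control period).
- eyes.grab_frame(name): name is "side" or "top" or "wrist"; returns a dict with "image" (420x560x3 uint8, red, green, blue), "fovy" (degrees; the focal length in pixels is half the picture's height over the tangent of half this angle, whatever the lens; pixels are square), "cx", "cy" (the principal point, pixels), "distortion" ([k1, k2, p1, p2, k3] as OpenCV has them; the pictures are not rectified), "pose" (4x4, takes a point from camera to world coordinates). Camera axes: x right, y up, looking along -z (the intrinsics and any distortion apply to the point x, -y, -z); pixel columns grow to the right and rows downward; lengths in m; the calibration is good to about 2 mm. A picture is of the moment at which its call begins. There is no depth.
- workorder.close_job(): hands the job in, once; it reports no verdict.
Trained networks look in a picture, given as the dict that the camera call returned (one of the last four; its "shot" number tells which), for a name from the list of things; names that differ only in an ending like _2 or _b are one class to them, and where a whole thing is asked for, a point or a joint stands for the part that bears it (a point fixed in the world has none). Each returns a list of dicts, best first, with "score" (0 to 1); they miss things now and then, are a little off and sometimes report something else, mostly with a low value. They report only what shows in the picture. A call takes as long as a camera call.
- eyes.trace(thing, picture): "pixels" (420x560 bool, what is visible of it) and "xy" ([column, row] in pixels, amid what is visible of it).
- eyes.landmark_of(thing, picture): "xy" ([column, row] in pixels: a listed point, or the origin of a listed thing).
The state is a dict: "clock": time; "q": joint angles; "joint_vel": joint speeds; "effort": joint torques, N m; "tcp_pos": TCP position; "tcp_rot": TCP orientation; "wrist_force": force on the tool from outside, world axes, zero at the start; "torque": the same for the moment, N m; "grip_width": opening from 0.0 (shut) to 1.0 (fully open).
Only numpy, scipy, OpenCV 4.12 (cv2) and the standard library are available. Lean on these libraries where they do the work, as an engineer would, in place of code of your own. Each camera call takes 0.05 s, during which the arm holds its last target.

## Working session

There is one attempt and no reset: what is moved stays moved. The work goes in short steps, Python scripts to look and compute and a tool call to move; the robot and the scene stay as the last step left them, time stands still between calls to the robot, and variables do not carry over. Pictures are saved under pics/ and viewed, and the job is handed in when it is done.

Besides the shell and the picture viewer there is one more tool, called after "Emit:" as a command line: name --pt "numbers of a row" for each row, then --argument value for the rest. carry_out: Moves the arm, as the interface text tells. Shift numbers are shares of 100 mm and turn numbers shares of pi/4 rad, none past 1 either way. Its arguments: {"type":"object","properties":{"steps":{"type":"array"},"gripper":{"type":"number"}},"required":["steps"]}

```bash
mkdir -p pics; ls
cat > h.py <<'E'
import numpy as np, cv2
from bench import manip, eyes, workorder
def K(f):
    h,w=f["image"].shape[:2]; fl=h/2/np.tan(np.radians(f["fovy"])/2)
    return np.array([[fl,0,f["cx"]],[0,fl,f["cy"]],[0,0,1.]])
def ray(f,xy):
    p=cv2.undistortPoints(np.array([[xy]],float),K(f),np.array(f["distortion"],float))[0,0]
    P=np.array(f["pose"]); d=P[:3,:3]@np.array([p[0],-p[1],-1]); return P[:3,3],d/np.linalg.norm(d)
def atz(f,xy,z):
    o,d=ray(f,xy); return o+d*(z-o[2])/d[2]
def proj(f,X):
    P=np.array(f["pose"]); c=P[:3,:3].T@(np.array(X)-P[:3,3]); v=np.array([c[0],-c[1],-c[2]])
    return cv2.projectPoints(v[None,None],np.zeros(3),np.zeros(3),K(f),np.array(f["distortion"],float))[0][0,0]
def tri(rs):
    A=np.zeros((3,3));b=np.zeros(3)
    for o,d in rs:
        M=np.eye(3)-np.outer(d,d);A+=M;b+=M@o
    return np.linalg.solve(A,b)
def save(f,n,crop=None,s=1):
    im=f["image"][:,:,::-1]
    if crop: a,b,c,d=crop; im=im[b:d,a:c]
    cv2.imwrite("pics/"+n,cv2.resize(im,None,fx=s,fy=s,interpolation=cv2.INTER_CUBIC))
E
python3 - <<'E'
from h import *
np.set_printoptions(precision=4,suppress=True)
print({k:np.round(v,4) for k,v in manip.state().items()})
fs={}
for n in ["side","top","wrist"]:
    f=eyes.grab_frame(n);fs[n]=f;save(f,n+"0.png")
    print(n,f["fovy"],f["pose"],f["distortion"])
for t in ["lock_deck","plunger_top","keeper_bar","sherd_lid_mid","bowl_mid","brush_grip","sherd_table_mid"]:
    rs=[]
    for n,f in fs.items():
        r=eyes.landmark_of(t,f)
        if r:
            print(t,n,[(np.round(q["xy"],1),round(q["score"],2)) for q in r[:2]]); 
            if r[0]["score"]>.4: rs.append(ray(f,r[0]["xy"]))
    if len(rs)>1: print("  tri",tri(rs))
E
```

```text
pics
{'clock': np.float64(0.0), 'q': array([ 1.2084,  0.1245,  1.6517,  0.    ,  1.3675, -0.0826]), 'joint_vel': array([-0.0002,  0.0008, -0.0002,  0.0006,  0.0016, -0.0006]), 'effort': array([ -0.0006, -42.361 , -36.5455,  -0.0002,   0.007 ,  -0.0001]), 'tcp_pos': array([0.1794, 0.6245, 0.4035]), 'tcp_rot': array([-0.0002,  0.1394,  0.9902, -0.001 ]), 'wrist_force': array([ 0.0364, -0.606 ,  0.6112]), 'torque': array([-0.0205,  0.0028,  0.0284]), 'grip_width': np.float64(0.9994)}
side 46.39445863274504 [[ 0.8394  0.3422 -0.4222  0.0699]
 [-0.5434  0.531  -0.6501 -0.7272]
 [ 0.0017  0.7752  0.6317  0.9137]
 [ 0.      0.      0.      1.    ]] [-0.0208  0.      0.      0.      0.    ]
top 42.54196426411722 [[ 0.0057  0.9957 -0.0923  0.4768]
 [-1.      0.0057  0.0002  0.0965]
 [ 0.0008  0.0923  0.9957  1.3449]
 [ 0.      0.      0.      1.    ]] [0.0061 0.     0.     0.     0.    ]
wrist 63.01171890679214 [[ 0.2757 -0.9141 -0.2972  0.1045]
 [ 0.9612  0.2617  0.0869  0.6464]
 [-0.0016 -0.3096  0.9509  0.3727]
 [ 0.      0.      0.      1.    ]] [-0.0012  0.      0.      0.      0.    ]
l
[... 196 characters left out ...]
([364.1, 202.5]), 0.58)]
  tri [ 0.6091 -0.0794  0.1906]
keeper_bar side [(array([269. , 229.8]), 0.69), (array([317.1, 217.5]), 0.52)]
keeper_bar top [(array([262.6, 246.4]), 0.64), (array([357.4, 204.4]), 0.49)]
  tri [0.5545 0.1212 0.0424]
sherd_lid_mid side [(array([267.2, 229.9]), 0.47)]
sherd_lid_mid top [(array([321.1, 238.1]), 0.64)]
  tri [0.5326 0.0103 0.1373]
bowl_mid side [(array([239.6, 231.9]), 0.8)]
bowl_mid top [(array([263.4, 244.4]), 0.89)]
  tri [0.5239 0.1416 0.0355]
brush_grip side [(array([398.1, 323.2]), 0.8), (array([240.8, 234. ]), 0.15)]
brush_grip top [(array([439.5, 177.7]), 0.77)]
  tri [ 0.6923 -0.296   0.0044]
sherd_table_mid top [(array([352.3, 139.5]), 0.83)]
```

View pics/side0.png

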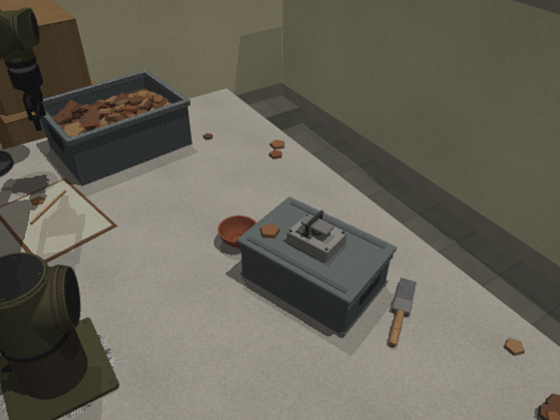

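View pics/top0.png

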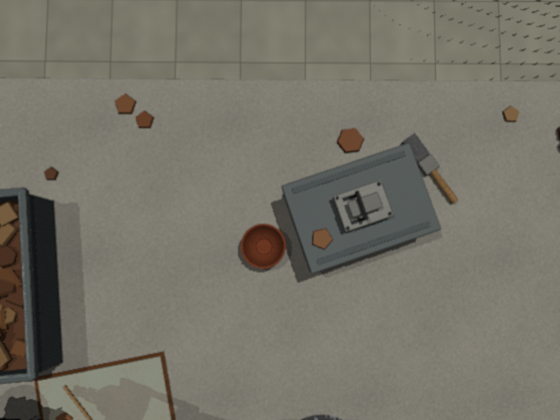

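Run:
```python
import cv2
a=cv2.imread('pics/side0.png')[170:290,230:410];b=cv2.imread('pics/top0.png')[140:260,290:470]
cv2.imwrite('pics/crop0.png',cv2.resize(cv2.vconcat([a,b]),None,fx=2.5,fy=2.5,interpolation=cv2.INTER_CUBIC))
```

```text
(no output)
```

View pics/crop0.png

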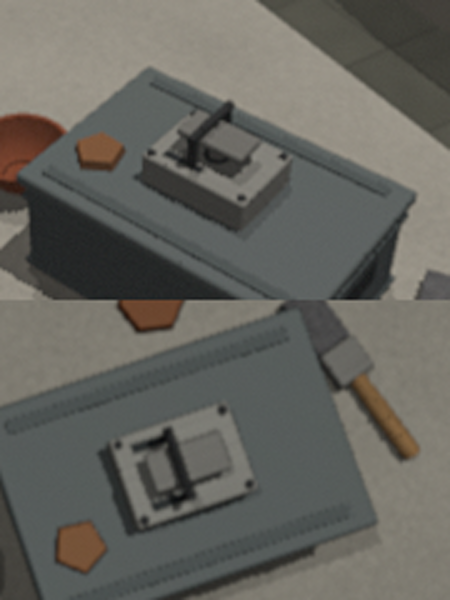

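Run:
```python
from h import *
np.set_printoptions(precision=4,suppress=True)
f=eyes.grab_frame("top"); g=eyes.grab_frame("side")
for t in ["lock_deck","plunger_top","keeper_bar","keeper","plunger"]:
  for n,fr in (("top",f),("side",g)):
    for q in eyes.trace(t,fr)[:2]:
        m=q["pixels"].astype(np.uint8); r=cv2.minAreaRect(np.argwhere(m)[:,::-1].astype(np.float32)); print(t,n,round(q["score"],2),np.round(q["xy"],1),m.sum(),r)
    for q in eyes.landmark_of(t,fr)[:2]: print("   lm",round(q["score"],2),np.round(q["xy"],1))
# holes on deck from eye
H=np.array([(222,411),(119,444),(143,521),(249,485)],float); px=np.c_[290+H[:,0]/2.5,140+(H[:,1]-300)/2.5]
W=np.array([atz(f,p,.164) for p in px]); print(W, W.mean(0))
d1=W[1]-W[0];d2=W[2]-W[3];print(np.linalg.norm(d1),np.linalg.norm(d2),np.degrees(np.arctan2(d1[1],d1[0])),np.degrees(np.arctan2(d2[1],d2[0])))
```

```text
lock_deck top 0.97 [362.5 210.6] 12783 ((360.66534423828125, 208.4074249267578), (96.06687927246094, 140.773681640625), 70.76932525634766)
   lm 0.67 [362.5 205.9]
   lm 0.23 [322.8 240. ]
lock_deck side 0.89 [318.5 263.4] 12893 ((313.12255859375, 257.4415283203125), (150.67010498046875, 103.54048919677734), 30.815702438354492)
lock_deck side 0.75 [310.3 220.3] 143 ((312.3038330078125, 222.1807861328125), (8.945990562438965, 29.556852340698242), 37.87498474121094)
plunger_top top 0.94 [364.5 201.9] 437 ((364.66375732421875, 204.4676971435547), (16.139976501464844, 31.996793746948242), 70.70995330810547)
plunger_top top 0.44 [321.1 238.1] 261 ((321.5, 239.0), (18.0, 17.0), 90.0)
   lm 0.94 [365.2 203.1]
plunger_top side 0.9 [322.7 223.4] 292 ((317.3999938964844, 224.1999969482422), (30.4105281829834, 13.41640853881836), 26.56505012512207)
plunger_top side 0.74 [399.7 301.3] 819 ((400.1405944824219, 312.4251708984375), (17.499277114868164, 67.50885772705078), 11.768288612365723)
   lm 0.57 [319.  220.5]
keeper_bar top 0.63 [363.7 206.3] 164 ((361.03875732421875, 205.9865264892578), (30.388158798217773, 6.734672546386719), 70.82099914550781)
   lm 0.58 [361.1 206.5]
keeper_bar side 0.63 [310.1 220.9] 183 ((312.6654052734375, 221.57308959960938), (10.349284172058105, 30.960145950317383), 37.87498474121094)
   lm 0.62 [317.  217.2]Traceback (most recent call last):
  File "<stdin>", line 8, in <module>
ValueError: it knows: bowl_mid, brush_grip, keeper_bar, lock_deck, plunger_top, sherd_lid_mid, sherd_table_mid
```

Run:
```python
from h import *
np.set_printoptions(precision=4,suppress=True)
f=eyes.grab_frame("top")
H=np.array([(222,411),(119,444),(143,521),(249,485)],float); px=np.c_[290+H[:,0]/2.5,140+(H[:,1]-300)/2.5]
W=np.array([atz(f,p,.164) for p in px]); print(W, W.mean(0))
for a,b in ((0,1),(3,2),(0,3),(1,2)):
    d=W[b]-W[a];print(np.linalg.norm(d),np.degrees(np.arctan2(d[1],d[0])))
for p in [(364.66,204.47),(365.2,203.1)]: print(atz(f,p,.19))
print(atz(f,(361,206),.202))
```

```text
[[ 0.6534 -0.1167  0.164 ]
 [ 0.6235 -0.0256  0.164 ]
 [ 0.5556 -0.0464  0.164 ]
 [ 0.5878 -0.1398  0.164 ]] [ 0.6051 -0.0821  0.164 ]
0.09591450770607593 108.1615781800076
0.09878291685605095 109.05732017402514
0.06948170563503504 -160.64526369794052
0.07102490236251569 -162.97555426420612
[ 0.6057 -0.0811  0.19  ]
[ 0.6086 -0.0823  0.19  ]
[ 0.601  -0.0715  0.202 ]
```

Emit:
carry_out --pt "0 0 -0.4 0 0 0.19" --pt "-0.3 -0.3 -0.5 0 0 0.38" --pt "-0.6 -0.6 -0.5 0 0 0.57" --pt "-0.9 -0.9 -0.5 0 0 0.76" --pt "-1 -1 -0.5 0 0 0.95" --gripper 1

```text
clock: 2.5
tcp_pos: [0.2492, 0.4986, 0.4551]
tcp_rot: [0.0, 0.494, 0.869, 0.0]
wrist_force: [-0.6, 0.6, -0.5]
grip_width: 0.146
```

```bash
cat > d.py <<'E'
from h import *
from scipy.spatial.transform import Rotation as R
import sys
np.set_printoptions(precision=4,suppress=True)
s=manip.state();q=s["tcp_rot"];r=R.from_quat([q[1],q[2],q[3],q[0]])
M=r.as_matrix();t=np.array([float(a) for a in sys.argv[1:4]])
print(s["clock"],s["tcp_pos"],"F",s["wrist_force"],"q",s["q"],s["grip_width"]);print(M)
y=np.radians(float(sys.argv[4])+90); X=np.array([np.cos(y),np.sin(y),0]);Z=np.array([0,0,-1]);T=np.c_[X,np.cross(Z,X),Z]
print("shift",M.T@(t-s["tcp_pos"])/.1,"turn",(r.inv()*R.from_matrix(T)).as_rotvec()/(np.pi/4))
E
python3 d.py .6112 -.0986 .41 18.5
```

```text
2.5 [0.2492 0.4986 0.4551] F [-0.6269  0.5564 -0.4959] q [ 1.0112 -0.1081  1.7993 -0.0009  1.45    0.4748] 0.14606793004718152
[[-0.5111  0.8595  0.001 ]
 [ 0.8595  0.5111 -0.0001]
 [-0.0005  0.0008 -1.    ]]
shift [-6.9829  0.0591  0.4553] turn [0.0011 0.0006 0.272 ]
```

Emit:
carry_out --pt "-0.5 0 0 0 0 0.14" --pt "-1 0 0 0 0 0.27"

```text
clock: 2.7
tcp_pos: [0.3001, 0.4143, 0.4548]
tcp_rot: [0.0, 0.581, 0.814, 0.0]
wrist_force: [1.3, -0.2, 0.4]
grip_width: -0.002
```

```bash
python3 d.py .6112 -.0986 .41 18.5
```

```text
2.7 [0.3001 0.4143 0.4548] F [ 1.3246 -0.1644  0.4401] q [ 0.839  -0.2144  1.8933 -0.0002  1.4622  0.5088] -0.0023731025820715786
[[-0.3243  0.9459  0.0005]
 [ 0.9459  0.3243  0.0002]
 [ 0.0001  0.0005 -1.    ]]
shift [-5.8609  1.2795  0.4486] turn [ 0.0007 -0.0001  0.0094]
```

Emit:
carry_out --pt "-0.48 0.12 0 0 0 0" --pt "-0.96 0.24 0 0 0 0"

```text
clock: 2.9
tcp_pos: [0.3543, 0.3308, 0.455]
tcp_rot: [0.0, 0.58, 0.815, 0.0]
wrist_force: [0.1, 0.3, 0.1]
grip_width: 0.001
```

Emit:
carry_out --pt "-0.48 0.12 0 0 0 0" --pt "-0.96 0.24 0 0 0 0"

```text
clock: 3.1
tcp_pos: [0.4084, 0.2478, 0.4551]
tcp_rot: [0.0, 0.58, 0.815, 0.001]
wrist_force: [0.3, -0.2, 0.1]
grip_width: -0.005
```

Emit:
carry_out --pt "-0.48 0.12 0 0 0 0" --pt "-0.96 0.24 0 0 0 0"

```text
clock: 3.3
tcp_pos: [0.4625, 0.1648, 0.4552]
tcp_rot: [0.0, 0.58, 0.814, 0.001]
wrist_force: [0.6, 0.4, -0.2]
grip_width: 0.0
```

Emit:
carry_out --pt "-0.48 0.12 0 0 0 0" --pt "-0.96 0.24 0 0 0 0"

```text
clock: 3.5
tcp_pos: [0.5167, 0.0819, 0.4551]
tcp_rot: [0.0, 0.58, 0.814, 0.0]
wrist_force: [1.0, 0.8, -0.2]
grip_width: 0.001
```

```bash
python3 d.py .6112 -.0986 .41 18.5
```

```text
3.5 [0.5167 0.0819 0.4551] F [ 0.9622  0.7562 -0.227 ] q [ 0.0545 -0.1874  1.8699  0.0002  1.4581 -0.278 ] 0.0012146370770105505
[[-0.3264  0.9452  0.001 ]
 [ 0.9452  0.3264  0.0003]
 [-0.0001  0.001  -1.    ]]
shift [-2.0145  0.3041  0.4515] turn [0.0013 0.0001 0.0122]
```

Look with the wrist camera partway (scene below at distance).

Emit:
carry_out --pt "-0.4 0.1 0 0 0 0" --pt "-0.7 0.2 0 0 0 0.01" --pt "-0.7 0.2 0 0 0 0.01"

```text
clock: 3.8
tcp_pos: [0.5593, 0.0214, 0.4544]
tcp_rot: [0.0, 0.585, 0.811, -0.0]
wrist_force: [0.2, 0.0, -0.4]
grip_width: -0.002
```

```bash
python3 d.py .6112 -.0986 .41 18.5
python3 - <<'E'
from h import *
f=eyes.grab_frame("wrist");save(f,"w1.png")
import pickle;pickle.dump(f,open("w1.pkl","wb"))
for t in ["plunger_top","keeper_bar","lock_deck"]:
    print(t,[(np.round(q["xy"],1),round(q["score"],2)) for q in eyes.landmark_of(t,f)[:2]])
E
```

```text
3.8 [0.5593 0.0214 0.4544] F [ 0.1729  0.0353 -0.391 ] q [-0.0576 -0.1024  1.7953 -0.0007  1.4488 -0.378 ] -0.0016421769359696602
[[-0.315   0.9491 -0.0002]
 [ 0.9491  0.315  -0.0007]
 [-0.0006 -0.0004 -1.    ]]
shift [-1.3018  0.1152  0.4445] turn [-0.0005  0.0008 -0.0031]
plunger_top []
keeper_bar []
lock_deck []
```

View pics/w1.png

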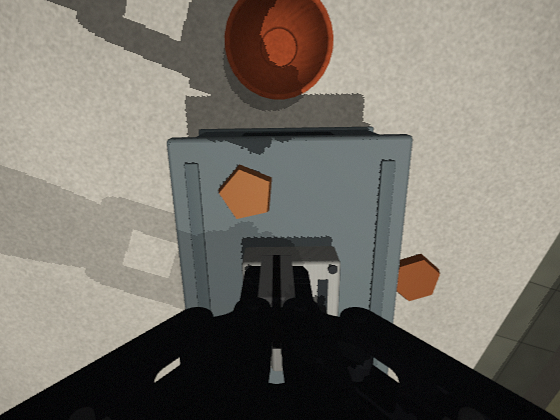

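Emit:
carry_out --pt "-0.45 0.05 0.1 0 0 0" --pt "-0.9 0.1 0.3 0 0 0" --pt "-1 0.12 0.44 0 0 0" --pt "-1 0.12 0.44 0 0 0"

```text
clock: 4.4
tcp_pos: [0.6007, -0.0667, 0.4077]
tcp_rot: [-0.003, 0.584, 0.812, -0.001]
wrist_force: [-0.4, 0.2, 0.2]
grip_width: 0.001
```

Emit:
carry_out --pt "-0.3 0 0 0 0 0" --pt "-0.3 0 0 0 0 0"

```text
clock: 4.6
tcp_pos: [0.6108, -0.095, 0.4117]
tcp_rot: [0.001, 0.583, 0.812, 0.0]
wrist_force: [0.3, -0.1, 0.4]
grip_width: -0.001
```

```bash
python3 d.py .6112 -.0986 .41 18.5
python3 - <<'E'
from h import *
np.set_printoptions(precision=4,suppress=True)
fs={}
for n in ["wrist","side","top"]:
    f=eyes.grab_frame(n);fs[n]=f;save(f,n+"2.png")
save(fs["side"],"side2c.png",(220,130,420,290),3.5)
for t,z in [("plunger_top",.19),("keeper_bar",.198)]:
  rs=[]
  for n,f in fs.items():
    for q in eyes.landmark_of(t,f)[:2]:
      print(t,n,np.round(q["xy"],1),round(q["score"],2),atz(f,q["xy"],z))
E
```

```text
4.6 [ 0.6108 -0.095   0.4117] F [ 0.2529 -0.0647  0.4104] q [-0.2411  0.0502  1.7171 -0.0004  1.3731 -0.566 ] -0.001087876007191267
[[-0.3193  0.9477  0.0011]
 [ 0.9477  0.3193 -0.0006]
 [-0.001   0.0009 -1.    ]]
shift [-0.0349 -0.0079  0.0168] turn [0.0011 0.0012 0.0027]
plunger_top wrist [279.1 207.1] 0.58 [ 0.6089 -0.0792  0.19  ]
plunger_top side [317.7 221. ] 0.57 [ 0.6109 -0.075   0.19  ]
plunger_top top [361.1 202.6] 0.59 [ 0.6097 -0.0735  0.19  ]
keeper_bar wrist [275.4 194.9] 0.61 [ 0.6037 -0.0706  0.198 ]
keeper_bar side [314.8 216. ] 0.43 [ 0.6098 -0.0647  0.198 ]
keeper_bar top [360.5 206.7] 0.63 [ 0.5999 -0.071   0.198 ]
```

View pics/wrist2.png

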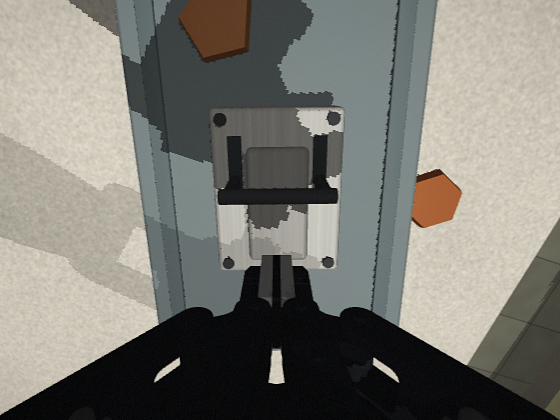

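View pics/side2c.png

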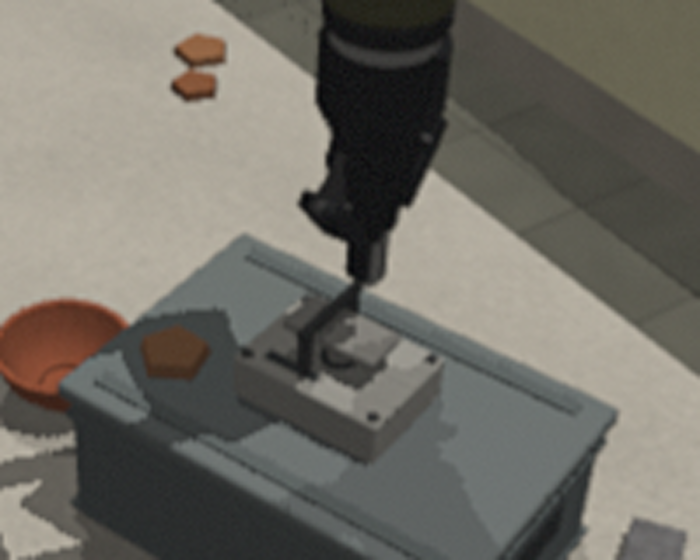

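Run:
```python
from h import *
np.set_printoptions(precision=4,suppress=True)
f=eyes.grab_frame("wrist")
C=np.array([atz(f,p,.164) for p in [(219,119),(334,118),(228,263),(327,261)]]);c=C.mean(0);print(C,c)
for a,b in ((2,0),(3,1)): d=C[b]-C[a];print(np.linalg.norm(d),np.degrees(np.arctan2(d[1],d[0]))-90)
s=manip.state()["tcp_pos"];y=np.radians(18.5);Y=np.array([-np.sin(y),np.cos(y),0]);X=np.array([np.cos(y),np.sin(y),0])
def L(p): p=p-c; return X@p*1000,Y@p*1000
print("tcp",L(s)); 
for n,p,z in [("bar",(278,195),.198),("barL",(219,196),.198),("barR",(337,195),.198),("headend",(277,148),.19),("h",(246,150),.19),("h",(309,150),.19),("tipaxis",(277,300),.23)]: print(n,L(atz(f,p,z)))
print("tip px",proj(f,s-[0,0,.173]))
```

```text
[[ 0.5581 -0.0443  0.164 ]
 [ 0.6247 -0.0211  0.164 ]
 [ 0.5907 -0.1368  0.164 ]
 [ 0.656  -0.1132  0.164 ]] [ 0.6074 -0.0788  0.164 ]
0.09811589056194543 19.428113732849
0.09721046728700918 18.7909813255651
tcp (np.float64(-1.9713725124890749), np.float64(-15.986267657400328))
bar (np.float64(0.34715979354533877), np.float64(9.938707831547084))
barL (np.float64(-32.31083183390616), np.float64(9.273840514589052))
barR (np.float64(33.00157976258668), np.float64(10.027701359130585))
headend (np.float64(-0.27175071460954525), np.float64(34.6737628358488))
h (np.float64(-17.44316993282794), np.float64(33.51742242213475))
h (np.float64(17.469584407351736), np.float64(33.62213351752418))
tipaxis (np.float64(-0.1627055934869344), np.float64(-36.04233439215137))
tip px [273.3742 272.3673]
```

Emit:
carry_out --pt "-0.01 0.02 0.15 0 0 0" --pt "-0.02 0.02 0.3 0 0 0" --pt "-0.02 0.02 0.42 0 0 0" --pt "-0.02 0.02 0.44 0 0 0" --pt "-0.02 0.02 0.44 0 0 0"

```text
clock: 5.6
tcp_pos: [0.613, -0.0963, 0.3654]
tcp_rot: [-0.001, 0.583, 0.812, -0.0]
wrist_force: [0.3, -0.8, 0.9]
grip_width: -0.002
```

Emit:
carry_out --pt "0 0 0.02 0 0 0" --pt "0 0 0.04 0 0 0" --pt "0 0 0.06 0 0 0" --pt "0 0 0.06 0 0 0"

```text
clock: 6.0
tcp_pos: [0.6134, -0.0964, 0.3615]
tcp_rot: [0.001, 0.583, 0.812, 0.0]
wrist_force: [-0.1, -0.1, 3.7]
grip_width: 0.001
```

Emit:
carry_out --pt "0 0 0.01 0 0 0" --pt "0 0 0.02 0 0 0" --pt "0 0 0.03 0 0 0" --pt "0 0 0.03 0 0 0"

```text
clock: 6.4
tcp_pos: [0.6134, -0.0964, 0.3581]
tcp_rot: [0.001, 0.583, 0.812, 0.0]
wrist_force: [0.4, -0.8, 4.0]
grip_width: 0.002
```

Emit:
carry_out --pt "0 0 0.01 0 0 0" --pt "0 0 0.02 0 0 0" --pt "0 0 0.03 0 0 0" --pt "0 0 0.03 0 0 0"

```text
clock: 6.8
tcp_pos: [0.6134, -0.0964, 0.355]
tcp_rot: [0.001, 0.583, 0.812, 0.0]
wrist_force: [0.3, -1.2, 5.0]
grip_width: -0.001
```

Emit:
carry_out --pt "0 0 0.01 0 0 0" --pt "0 0 0.01 0 0 0"

```text
clock: 7.0
tcp_pos: [0.6134, -0.0964, 0.3541]
tcp_rot: [0.001, 0.583, 0.812, 0.0]
wrist_force: [1.0, -0.9, 5.9]
grip_width: -0.0
```

Emit:
carry_out --pt "0 0 0.01 0 0 0" --pt "0 0 0.01 0 0 0"

```text
clock: 7.2
tcp_pos: [0.6134, -0.0964, 0.3532]
tcp_rot: [0.001, 0.583, 0.812, 0.0]
wrist_force: [1.1, 0.6, 6.4]
grip_width: -0.005
```

Emit:
carry_out --pt "0 0 0.01 0 0 0" --pt "0 0 0.01 0 0 0"

```text
clock: 7.4
tcp_pos: [0.6135, -0.0964, 0.353]
tcp_rot: [0.001, 0.583, 0.812, 0.0]
wrist_force: [-0.6, -0.5, 8.0]
grip_width: -0.0
```

Emit:
carry_out --pt "0 0 0.01 0 0 0" --pt "0 0 0.01 0 0 0"

```text
clock: 7.6
tcp_pos: [0.6135, -0.0964, 0.353]
tcp_rot: [0.001, 0.583, 0.812, 0.0]
wrist_force: [-2.9, 0.3, 11.8]
grip_width: 0.001
```

Emit:
carry_out --pt "0.01 0 0.01 0 0 0" --pt "0.03 0 0.01 0 0 0" --pt "0.05 0 0.01 0 0 0" --pt "0.07 0 0.01 0 0 0" --pt "0.08 0 0.01 0 0 0"

```text
clock: 8.1
tcp_pos: [0.6117, -0.0906, 0.353]
tcp_rot: [0.005, 0.584, 0.812, -0.001]
wrist_force: [2.4, -7.8, 10.9]
grip_width: -0.003
```

Emit:
carry_out --pt "0.02 0 0 0 0 0" --pt "0.04 0 0 0 0 0" --pt "0.06 0 0 0 0 0"

```text
clock: 8.4
tcp_pos: [0.6099, -0.0849, 0.353]
tcp_rot: [0.005, 0.584, 0.812, -0.0]
wrist_force: [2.4, -6.9, 11.1]
grip_width: -0.001
```

Emit:
carry_out --pt "0.02 0 0.01 0 0 0" --pt "0.04 0 0.01 0 0 0" --pt "0.06 0 0.01 0 0 0"

```text
clock: 8.7
tcp_pos: [0.6082, -0.0799, 0.353]
tcp_rot: [0.006, 0.584, 0.812, -0.001]
wrist_force: [2.7, -10.8, 12.0]
grip_width: -0.005
```

Emit:
carry_out --pt "0.02 0 0 0 0 0" --pt "0.04 0 0 0 0 0" --pt "0.05 0 0 0 0 0"

```text
clock: 9.0
tcp_pos: [0.6066, -0.0752, 0.353]
tcp_rot: [0.006, 0.584, 0.812, -0.001]
wrist_force: [3.3, -12.0, 11.7]
grip_width: -0.0
```

Run:
```python
from h import *
f=eyes.grab_frame("wrist");save(f,"w3.png")
```

```text
(no output)
```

View pics/w3.png

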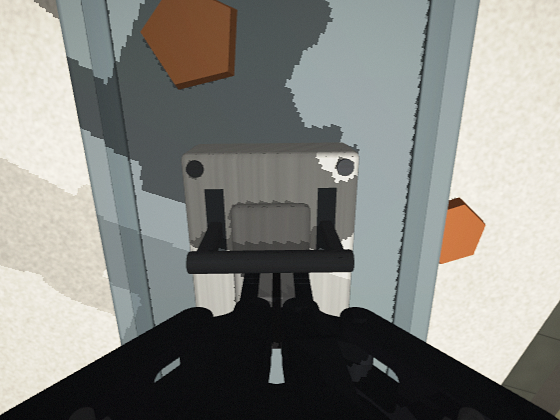

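Emit:
carry_out --pt "0.02 0 0 0 0 0" --pt "0.03 0 0 0 0 0" --pt "0.04 0 0 0 0 0"

```text
clock: 9.35
tcp_pos: [0.6054, -0.0714, 0.353]
tcp_rot: [0.006, 0.584, 0.812, -0.001]
wrist_force: [2.5, -10.6, 12.4]
grip_width: 0.001
```

Emit:
carry_out --pt "0.02 0 0 0 0 0" --pt "0.03 0 0 0 0 0" --pt "0.04 0 0 0 0 0"

```text
clock: 9.65
tcp_pos: [0.6041, -0.0676, 0.353]
tcp_rot: [0.006, 0.584, 0.812, -0.001]
wrist_force: [2.8, -11.8, 12.8]
grip_width: -0.001
```

Emit:
carry_out --pt "0.01 0 0 0 0 0" --pt "0.02 0 0 0 0 0" --pt "0.02 0 0 0 0 0"

```text
clock: 9.95
tcp_pos: [0.6034, -0.0656, 0.353]
tcp_rot: [0.006, 0.584, 0.812, -0.001]
wrist_force: [2.2, -10.8, 12.8]
grip_width: 0.001
```

Emit:
carry_out --pt "0.01 0 0 0 0 0" --pt "0.02 0 0 0 0 0" --pt "0.02 0 0 0 0 0"

```text
clock: 10.25
tcp_pos: [0.6028, -0.0638, 0.353]
tcp_rot: [0.006, 0.584, 0.812, -0.001]
wrist_force: [1.9, -11.5, 13.0]
grip_width: 0.004
```

Emit:
carry_out --pt "0.01 0 0 0 0 0" --pt "0.02 0 0 0 0 0" --pt "0.02 0 0 0 0 0"

```text
clock: 10.55
tcp_pos: [0.6025, -0.063, 0.353]
tcp_rot: [0.008, 0.584, 0.812, -0.002]
wrist_force: [4.2, -17.7, 10.7]
grip_width: -0.001
```

Emit:
carry_out --pt "0.01 0 0 0 0 0" --pt "0.01 0 0 0 0 0"

```text
clock: 10.75
tcp_pos: [0.6023, -0.0626, 0.353]
tcp_rot: [0.008, 0.584, 0.812, -0.002]
wrist_force: [6.0, -18.9, 9.6]
grip_width: -0.002
```

Run:
```python
from h import *
f=eyes.grab_frame("wrist");save(f,"w4.png")
```

```text
(no output)
```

View pics/w4.png

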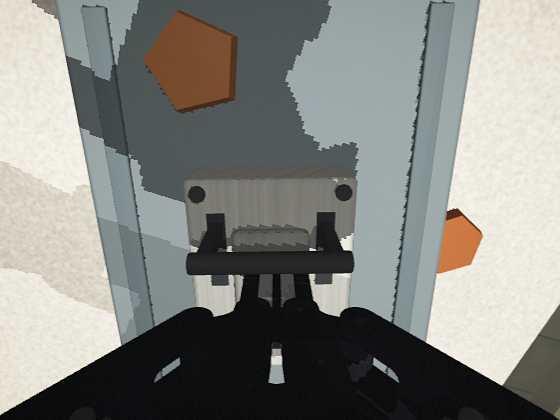

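Run:
```python
from h import *
f=eyes.grab_frame("wrist")
C=np.array([atz(f,p,.164) for p in [(197,194),(344,192)]])
c=np.array([.6074,-.0788,.164]);y=np.radians(18.9);Y=np.array([-np.sin(y),np.cos(y),0]);X=np.array([np.cos(y),np.sin(y),0])
for n,p,z in [("barL",(188,264),.198),("barR",(353,262),.198),("screw",(197,194),.164),("screw",(344,192),.164),("headend",(271,228),.173)]:
    q=atz(f,p,z)-c; print(n,X@q*1e3,Y@q*1e3)
```

```text
barL -32.82438744623665 28.509294054127242
barR 33.531068823171374 28.778824543686913
screw -34.83552604550895 47.520245222282085
screw 35.422160317179376 47.98182510498407
headend 0.4153659397722159 33.42003817389306
```

Emit:
carry_out --pt "-0.03 0 0 0 0 0" --pt "-0.06 0 -0.02 0 0 0" --pt "-0.08 0 -0.06 0 0 0" --pt "-0.08 0 -0.15 0 0 0" --pt "-0.08 0 -0.2 0 0 0"

```text
clock: 11.35
tcp_pos: [0.6025, -0.066, 0.3679]
tcp_rot: [-0.001, 0.583, 0.812, -0.001]
wrist_force: [0.9, -1.0, -0.2]
grip_width: 0.003
```

Emit:
carry_out --pt "0 0 -0.3 0 0 0" --pt "-0.2 0 -0.5 0 0 0" --pt "-0.4 0 -0.5 0 0 0" --pt "-0.4 0 -0.5 0 0 0"

```text
clock: 11.75
tcp_pos: [0.616, -0.1058, 0.4179]
tcp_rot: [-0.0, 0.584, 0.812, -0.0]
wrist_force: [-0.4, 0.4, -0.1]
grip_width: 0.001
```

Run:
```python
from h import *
f=eyes.grab_frame("wrist");save(f,"w5.png");print(manip.state()["wrist_force"])
g=eyes.grab_frame("side");save(g,"s5.png",(220,130,420,290),3.5)
import pickle;pickle.dump(f,open("w5.pkl","wb"))
g=eyes.grab_frame("top");save(g,"t5.png")
```

```text
[-0.4749272  -0.78333693 -0.11726343]
```

View pics/w5.png

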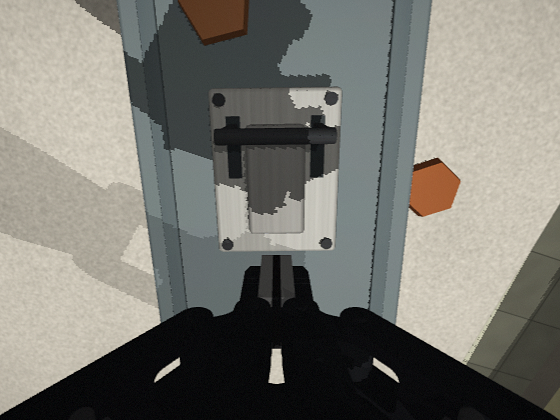

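View pics/s5.png

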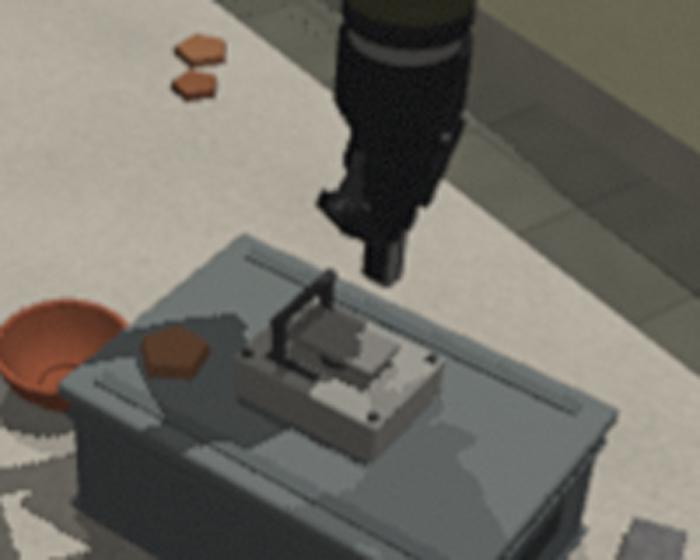

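View pics/t5.png

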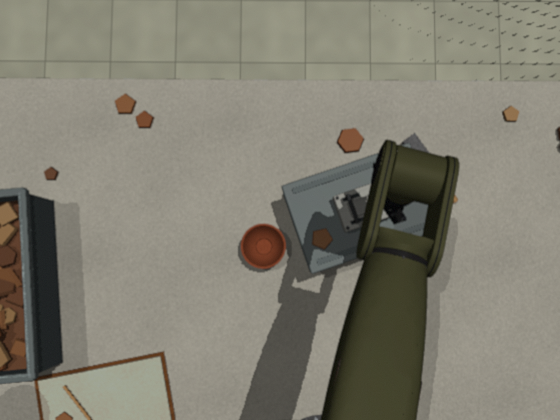

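Run:
```python
from h import *
import pickle
f=pickle.load(open("w5.pkl","rb"))
C=np.array([atz(f,p,.164) for p in [(218,100),(332,98),(228,244),(326,243)]]);c=C.mean(0);print(c)
y=np.radians(18.8);Y=np.array([-np.sin(y),np.cos(y),0]);X=np.array([np.cos(y),np.sin(y),0])
for n,p,z in [("barL",(215,137),.198),("barR",(336,135),.198)]:
    q=atz(f,p,z)-c; print(n,X@q*1e3,Y@q*1e3)
for z in (.173,.18,.183,.19):
    a,b,e=[atz(f,p,z)-c for p in [(249,233),(304,233),(277,234)]]; print(z,"width",X@(b-a)*1e3,"end y",Y@e*1e3)
```

```text
[ 0.6084203  -0.07989434  0.164     ]
barL -33.11434865391736 29.806379723053567
barR 32.733288749791804 30.560253231631467
0.173 width 37.08361132441157 end y -37.926231239979224
0.18 width 35.87048884903357 end y -34.99124903936695
0.183 width 35.35057921672866 end y -33.73339952481883
0.19 width 34.137456741350576 end y -30.798417324206593
```

```bash
python3 -c "
from bench import workorder,manip
print(workorder.close_job(),manip.state()['clock'])"
```

```text
the job is handed in; nothing more can be done
the job is handed in; nothing more can be done
```

The lid is locked: the keeper bar is fully home and holding the plunger down. I handed the job in at about 12 s of the 29 s allowed.

- **Pressing:** With the fingers shut, I pressed the plunger about 16 mm to the -y side of its centre. The stop came at roughly 10 mm: travel ended and the force rose from about 6 N to 12 N.
- **Sweeping:** I kept pressing at about 10–13 N and swept the bar to +y until it met its end stop. The highest wrist force I read was about 22 N in total, but readings came only at the end of each move.
- **Letting go:** I backed off the bar, lifted clear, and the wrist force went back to about zero.

**Last checks:**
- The wrist camera puts the bar 30.2 mm to the +y side of the lock's centre; 30 mm is fully home.
- The plunger head's top measures about 16 mm above the deck, against 26 mm when up, so it is trapped. I expected about 18.5 mm after it sprang back against the keeper. The 2 mm or so difference is within the camera's accuracy.
- The lid sherd, table sherd and bowl look unmoved in the pictures. The arm hid most of the brush in the last top view, but nothing went near it.

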